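# Run a bearing retaining ring home with a two-pin spanner

## Robot

A 6-joint arm with a two-finger parallel gripper is mounted at the origin on the work surface. World frame = base frame: x ahead of the robot, y to its left, z up, the work surface at z = 0. Lengths are in mm, angles in rad, forces in N, time in s.
With the tool pointing down it reaches from about 400 to 825 mm from the base axis. Payload 7 kg.
Tool frame: the origin (TCP) lies at the very end of the fingers, on their centre line; the grasp point (between the pads) lies 19 mm behind it; z points along the fingers, y is the line along which they close (so a half turn about z gives the same grasp; the last joint's range is limited). The gripper opens to 88 mm and grips with 3 to 60 N. Pads are 19 mm wide; open, the fingers measure 130 mm over their backs; the gripper's body (78 mm by 193 mm) begins 47 mm behind the grasp point.
Start: joints at [-0.99, 0.359, 0.012, 0, -1.224, -0.288], TCP at [194.802, -646.257, 226.561] pointing down, gripper open.
Joint ranges: [-3.07, 3.07], [-1.43, 2.12], [-1.02, 1.25], [-3.03, 1.67], [-3.05, -0], [-3.03, 3.03]. Speed limits (rad/s): [2.39, 2.39, 3.01, 3.14, 3.14, 3.14].

## Interface

Orientations are given as a unit quaternion [x, y, z, w].
In Python, from plant import bot gives the robot as it stands. Calls block until the motion is done:
- bot.move_ptp(position, orientation): joint-space move of the TCP to a pose.
- bot.line_to(position, velocity=150, ori=None): straight line of the TCP; ori=None keeps the orientation; velocity is the mean speed in mm/s.
- bot.move_joints(angles): joint-space move.
- bot.move_gripper(opening, force=None): finger opening in mm; force is the grip in N (None keeps the last); returns when the fingers have stopped.
- bot.pause(seconds).
- bot.solve_ik(position, orientation): joint angles nearest the present ones, or None.
- bot.read_state(): the state.
- bot.camera(name): name is "side" or "top" or "wrist"; returns the picture (420x560x3 uint8, red, green, blue); there is no depth.
- bot.get_calibration(name): a dict with "fx", "fy", "cx", "cy" (pixels), "view" (4x4, takes a point from world to camera coordinates); the wrist camera has in their place "T_tool_cam" (4x4, takes a point from camera to tool coordinates, whose origin is the TCP and whose axes are the flange's). Camera axes: x right, y up, looking along -z (the intrinsics and any distortion apply to the point x, -y, -z); pixel columns grow to the right and rows downward; lengths in mm; the calibration is good to about 2 mm. A picture is of the moment at which its call begins: read the wrist's pose just before it. get_calibration takes no time and is no camera call.
A pose or a line that the arm cannot do raises bot.Unreachable and nothing moves.
- bot.close_job(): hands the job in; it is judged then, once.
The state is a dict: "t": time; "joint_pos": joint angles; "qvel": joint speeds; "tau": joint torques, N m; "tcp_pos": TCP position; "eef_rot": TCP orientation; "contact_force": force on the tool from outside, world axes, zero at the start; "moment": the same for the moment, N m; "width": finger opening in mm; "finger_force": force on a finger pad.
Only numpy, scipy, OpenCV 4.12 (cv2) and the standard library are available. Lean on these libraries where they do the work, as an engineer would, in place of code of your own. Each camera call takes 0.05 s, during which the arm holds its last target. There are 200 camera calls.

## Task

The retaining ring in the round recess of the green machine head is loose: with the two-pin spanner whose pins match its two holes (not the wider one), engage both pins fully in the holes and turn the ring clockwise, seen from above, until it comes up solid against its stop. Then lift the spanner out and stand it upright on the bench, well clear of the machine head, and leave the other spanner, the bottle, the carton and the brush where they are.

Things in the scene. Friction and masses are not known exactly. Their poses are not given: they have to be found in the camera images.
- head: Green cast machine head, fixed; origin at its underside centre, under the ring's axis. Foot 150 x 150 x 50 mm with four 6 mm bolt heads, on it a 104 mm diameter boss, top 85 mm over the bench, with a 78 mm diameter recess that holds the ring. A 48 mm diameter motor neck sticks 50 mm out of its +y side. Same axes as ring_seat.
- ring_seat (a point): Point on the ring's axis, level with the ring's top face (8 mm below the boss top, 77 mm over the bench), fixed in the head, z up. Steel ring: 74 mm outside, 36 mm bore (open 13 mm down), 12 mm thick, two 8 mm through holes opposite each other, each 27 mm from the axis.
- ring (a joint): Ring's turn in rad, growing clockwise from above; starts loose at 0.2 to 0.7, solid at 1.4. Its thread drags 0.35 N m, so pins rubbing lightly do not turn it. The line through its holes points at 0.7 minus this value, counter-clockwise from above from the x axis of ring_seat, plus an unknown thread offset of up to 0.35 either way that differs each time: see it or feel for it.
- spanner_grip (a point): Centre of the matching spanner's T-handle, 58 mm above the foot end; x along the handle and the line of the pins, z up. Loose, dark steel, 0.24 to 0.39 kg, standing on its foot. Handle bar 80 mm long, 16 wide, 24 high; under it a 14 mm diameter stem, 21 mm long, then a foot bar 64 x 16 x 14 mm, its underside 11 mm above the foot end.
- spanner_foot (a point): Centre of the foot end: the lower end of a round pilot, 32 mm diameter, 11 mm long below the foot bar; x along the line of the pins. Two taper-tipped 6 mm pins, 27 mm either side of it, reach 8 mm below the bar. Pins on the ring's face: pilot 3 mm in the bore. Pins fully in the holes: bar on the ring, pilot 11 mm in.
- wide_spanner_grip (a point): Handle centre of a second, similar loose spanner, to be left alone: same handle and height, but its foot bar is 96 mm long (it sticks out under the handle) and its pins sit 42 mm either side of the axis, too wide for the ring. Stands upright on the bench; the two spanners' places are swapped at random.
- bottle: Bystander: amber bottle with a metal cap, 60 mm diameter, 170 mm tall, standing; origin at the centre of its underside.
- carton: Bystander: plain white paper carton, 70 mm cube; origin at the centre of its underside.
- brush: Bystander: wooden shoe brush lying bristles down, 56 x 165 mm, 40 mm high, long along its y; origin at the centre of its underside.
Things that resemble listed ones, but are neither listed nor needed, are in the scene too. Leave any red look-alike of the part that bears spanner_grip alone.

How it is judged (in metres and radians):
On the way, in this order (a step that is already met when the one before it is completed fails the run):
1. both pins of the matching spanner are in the ring's holes, at least 5 mm deep (z of spanner_foot in the frame of ring_seat between -0.02 and -0.008 m and horizontal distance between spanner_foot and ring_seat below 0.005 m and angle between spanner_foot's own z axis and vertical below 0.15 rad), for 0.2 s.
2. the ring is turned to within 0.04 rad of its stop with the pins still in its holes (value of joint ring above 1.36 rad and z of spanner_foot in the frame of ring_seat below -0.006 m and horizontal distance between spanner_foot and ring_seat below 0.006 m), for 0.1 s.
At the end, for the whole second after the job is handed in: The ring is within 0.05 rad of its stop, and the matching spanner stands upright (within 0.12 rad), let go, on the bench with its foot within 6 mm of the bench top and more than 120 mm from the ring's axis (value of joint ring above 1.35 rad and height (world z) of spanner_foot below 0.006 m and angle between spanner_foot's own z axis and vertical below 0.12 rad and horizontal distance between spanner_foot and ring_seat above 0.12 m); the robot touches nothing.
It fails at once if the wide spanner is moved more than 30 mm or tipped (distance of wide_spanner_grip from where it was at the start of the episode above 0.03 m or angle between wide_spanner_grip's own z axis and vertical above 0.4 rad).
It fails at once if the bottle, carton or brush is moved more than 30 mm (distance of any of bottle, carton, brush from where it was at the start of the episode above 0.03 m).
It also fails if it takes over 64 s, if anything falls off the work surface, if the arm or the gripper's body presses on something with over 40 N, if the wrist force passes 120 N, or if a joint passes its speed limit or range.

## Working session

There is one attempt and no reset: what is moved stays moved. The work goes in short steps, each a Python script; the robot and the scene stay as the last script left them, time stands still between calls to the robot, and variables do not carry over. Pictures are saved under pics/ and viewed, at most 10 in all, crops included, and the job is handed in when it is done.

```bash
ls; mkdir -p pics; python3 - <<'E'
from plant import bot
import cv2
for n in("top","side"):
    im=bot.camera(n);cv2.imwrite(f"pics/{n}0.png",im[...,::-1])
    c=bot.get_calibration(n);print(n,c)
print(bot.get_calibration("wrist"));print(bot.read_state())
E
```

```text
pics
top {'fx': 389.7625440445285, 'fy': 389.7625440445285, 'cx': 273.4088630082018, 'cy': 213.84659358959135, 'view': array([[-2.10909507e-02, -9.99731911e-01,  9.55394743e-03,
         2.05256641e+01],
       [ 9.87955392e-01, -1.93753800e-02,  1.53521132e-01,
        -5.75306174e+02],
       [-1.53294863e-01,  1.26767805e-02,  9.88099177e-01,
        -9.06004316e+02],
       [ 0.00000000e+00,  0.00000000e+00,  0.00000000e+00,
         1.00000000e+00]])}
side {'fx': 541.9211733781157, 'fy': 541.9211733781157, 'cx': 286.3801218554322, 'cy': 210.1141178342181, 'view': array([[-7.31058153e-01, -6.82134889e-01, -1.56834208e-02,
         4.26150140e+02],
       [ 4.90677950e-01, -5.41563898e-01,  6.82600684e-01,
        -3.50481348e+02],
       [-4.74119316e-01,  4.91325287e-01,  7.30623252e-01,
        -1.34929764e+03],
       [ 0.00000000e+00,  0.00000000e+00,  0.00000000e+00,
         1.00000000e+00]])}
{'fx': 377.47210083680574, 'fy': 377.47210083680574, 'cx': 278.7828604150092, 'cy': 212.5188403546712, 'T_tool_cam': array([[ 4.05090620e-04,  9.61239300e-01,  2.75715152e-01,
       
[... 266 characters left out ...]
0e+00]])}
{'t': 0.1, 'joint_pos': array([-9.89933874e-01,  3.59338728e-01,  1.11465861e-02, -3.23336970e-04,
       -1.22408812e+00, -2.88071244e-01]), 'qvel': array([ 0.00016187, -0.00209573,  0.00110471,  0.00188613,  0.00019162,
       -0.00115557]), 'tau': array([-2.03228039e-03, -5.84163094e+01,  2.93750238e+01,  7.01557025e+00,
        1.01719241e-02, -5.94124822e-05]), 'tcp_pos': array([ 194.65615495, -645.86552217,  225.69683301]), 'eef_rot': array([-1.45818746e-01,  9.89311033e-01,  7.37018801e-04, -1.74428531e-04]), 'contact_force': array([-0.18321858,  0.43140451,  0.0793666 ]), 'moment': array([0.00617834, 0.02991204, 0.02841133]), 'finger_force': 0.0, 'width': 87.83056135695311}
```

View pics/top0.png

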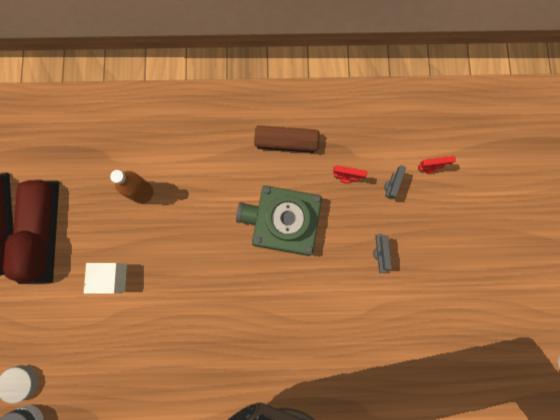

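View pics/side0.png

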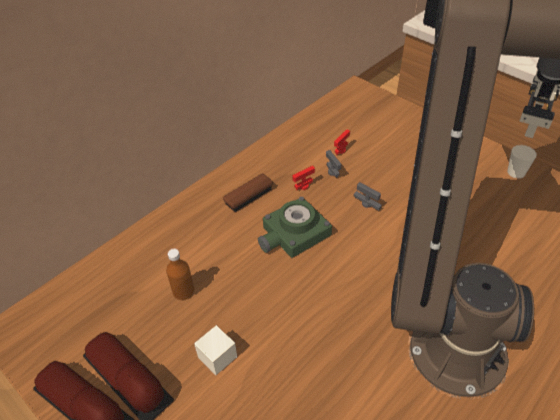

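The top view shows the head at (288,218), grey spanners at (397,182) and (383,253), and red look-alikes at (350,174) and (436,165). One of the two grey ones is the wide spanner, so I'll check both in a close crop.

```bash
cat > h.py <<'E'
import numpy as np, cv2
from plant import bot
from scipy.spatial.transform import Rotation as R
def cam(name, st=None):
    """returns K fx..., camera->world R,t"""
    c=bot.get_calibration(name)
    if name=="wrist":
        T=np.eye(4); T[:3,:3]=R.from_quat(st["eef_rot"]).as_matrix(); T[:3,3]=st["tcp_pos"]
        M=T@c["T_tool_cam"]
    else: M=np.linalg.inv(c["view"])
    return c,M
def px2w(u,v,z,name,st=None):
    c,M=cam(name,st)
    d=M[:3,:3]@np.array([(u-c["cx"])/c["fx"],-(v-c["cy"])/c["fy"],-1.])
    o=M[:3,3]; return o+d*(z-o[2])/d[2]
def w2px(p,name,st=None):
    c,M=cam(name,st); q=np.linalg.inv(M)@np.append(p,1.)
    return np.array([c["cx"]+c["fx"]*q[0]/-q[2], c["cy"]-c["fy"]*q[1]/-q[2]])
def down(yaw):  # tool z down, tool y (closing axis) at world angle yaw
    y=np.array([np.cos(yaw),np.sin(yaw),0]); z=np.array([0,0,-1.]); 
    return R.from_matrix(np.c_[np.cross(y,z),y,z]).as_quat()
E
python3 - <<'E'
from h import *
t=cv2.imread("pics/top0.png");s=cv2.imread("pics/side0.png")
f=lambda im,u,v,w,h:cv2.resize(im[v:v+h,u:u+w],(400,300),interpolation=cv2.INTER_CUBIC)
cv2.imwrite("pics/c1.png",np.vstack([np.hstack([f(t,357,152,80,60),f(t,343,223,80,60)]),np.hstack([f(s,300,135,80,60),f(s,328,165,80,60)])]))
for uv in[(397,182),(383,253)]:print(px2w(*uv,58,"top"))
print(px2w(288,218,77,"top"))
E
```

```text
[ 646.22651544 -294.33956091   58.        ]
[ 474.41457825 -248.95960835   58.        ]
[559.98641709 -24.85028175  77.        ]
```

View pics/c1.png

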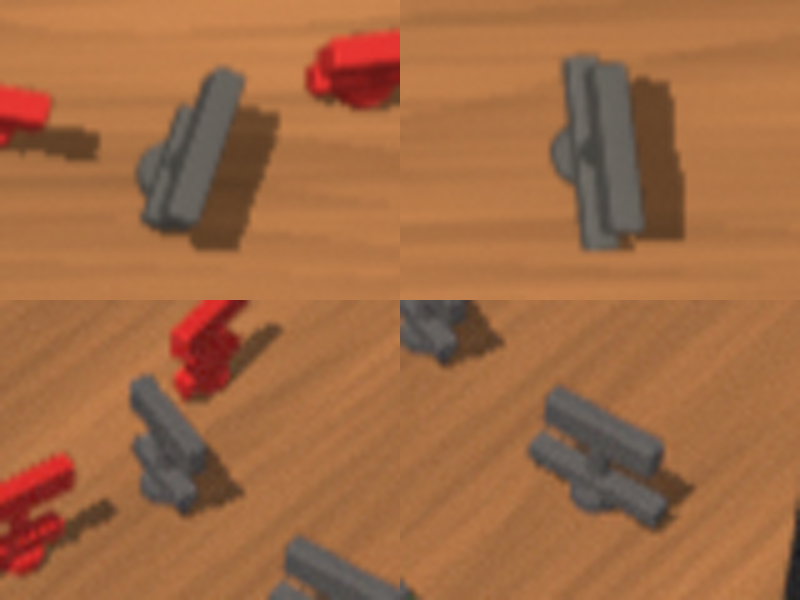

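The top-left spanner (top image 397,182) has a foot bar shorter than its handle, so it is the matching one. The spanner at (383,253) has a bar that sticks out past its handle, so it is the wide one. Next I'll look at the ring from close by, then at the spanner.

```bash
python3 - <<'E'
from h import *
for uv in[(350,173),(436,163)]:print("red",px2w(*uv,70,"top"))
a,b=px2w(403,166.4,70,"top"),px2w(393.6,196.4,70,"top")
ha=np.arctan2(*(a-b)[1::-1]);print("handle ang",ha,(a+b)/2, np.linalg.norm(a-b))
print("neck", px2w(247,213,55,"top"))
for y in (ha+np.pi/2,ha-np.pi/2):
    print(y,bot.solve_ik([646,-294,150],down(y)))
for y in np.arange(-3,3.1,.5): 
    q=bot.solve_ik([560,-25,200],down(y));print(round(y,2),None if q is None else np.round(q,2))
# look at ring: camera above it. tool x toward -x world? choose yaw with small q6
E
```

```text
red [ 667.82003947 -177.94314747   70.        ]
red [ 688.91703096 -388.63980493   70.        ]
handle ang -0.36279262759202385 [ 645.07105956 -293.58488074   70.        ] 78.74917563980433
neck [577.26085213  72.53436729  55.        ]
1.2080036992028726 [-0.1534577   0.46425704 -0.00265887  0.         -1.10388042 -1.78013125]
-1.9335889543869205 [-0.1534577   0.46425704 -0.00265887  0.         -1.10388042  1.3614614 ]
-3.0 [ 0.3   0.19 -0.28  0.   -1.1  -0.16]
-2.5 [ 0.3   0.19 -0.28  0.   -1.1   0.34]
-2.0 [ 0.3   0.19 -0.28  0.   -1.1   0.84]
-1.5 [ 0.3   0.19 -0.28  0.   -1.1   1.34]
-1.0 [ 0.3   0.19 -0.28  0.   -1.1   1.84]
-0.5 [ 0.3   0.19 -0.28  0.   -1.1   2.34]
0.0 [ 0.3   0.19 -0.28  0.   -1.1   2.84]
0.5 [ 0.3   0.19 -0.28  0.   -1.1  -2.95]
1.0 [ 0.3   0.19 -0.28  0.   -1.1  -2.45]
1.5 [ 0.3   0.19 -0.28  0.   -1.1  -1.95]
2.0 [ 0.3   0.19 -0.28  0.   -1.1  -1.45]
2.5 [ 0.3   0.19 -0.28  0.   -1.1  -0.95]
3.0 [ 0.3   0.19 -0.28  0.   -1.1  -0.45]
```

```bash
python3 - <<'E'
from h import *
bot.move_ptp([557,-25,155],down(-1.57))
s1=bot.read_state();im=bot.camera("wrist");cv2.imwrite("pics/ring.png",im[...,::-1])
bot.move_ptp([645,-294,170],down(-1.93))
s2=bot.read_state();im2=bot.camera("wrist");cv2.imwrite("pics/sp.png",im2[...,::-1])
import pickle;pickle.dump((s1,s2),open("st.pkl","wb"))
p=w2px([560,-25,77],"wrist",s1);q=w2px([645,-294,70],"wrist",s2);print(p,q,s1["t"],s2["t"])
def crop(im,c,w=200,h=150):
    u,v=int(c[0]-w/2),int(c[1]-h/2);u=max(0,min(560-w,u));v=max(0,min(420-h,v));print("crop",u,v)
    return cv2.resize(im[v:v+h,u:u+w],(800,600),interpolation=cv2.INTER_CUBIC)[...,::-1]
cv2.imwrite("pics/ringc.png",crop(im,p));cv2.imwrite("pics/spc.png",crop(im2,q))
E
```

```text
[279.14648624 217.40990062] [281.22129054 211.87551868] 2.6583 3.8
crop 179 142
crop 181 136
```

View pics/ringc.png

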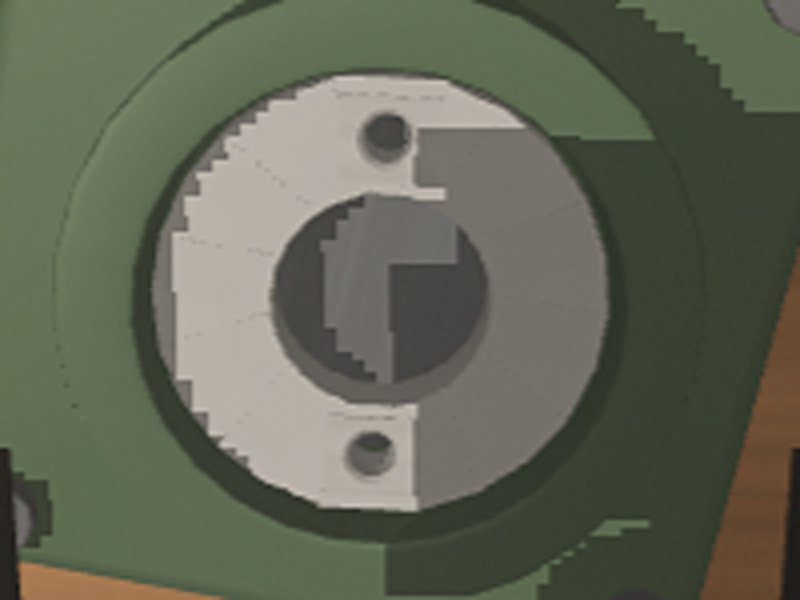

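View pics/spc.png

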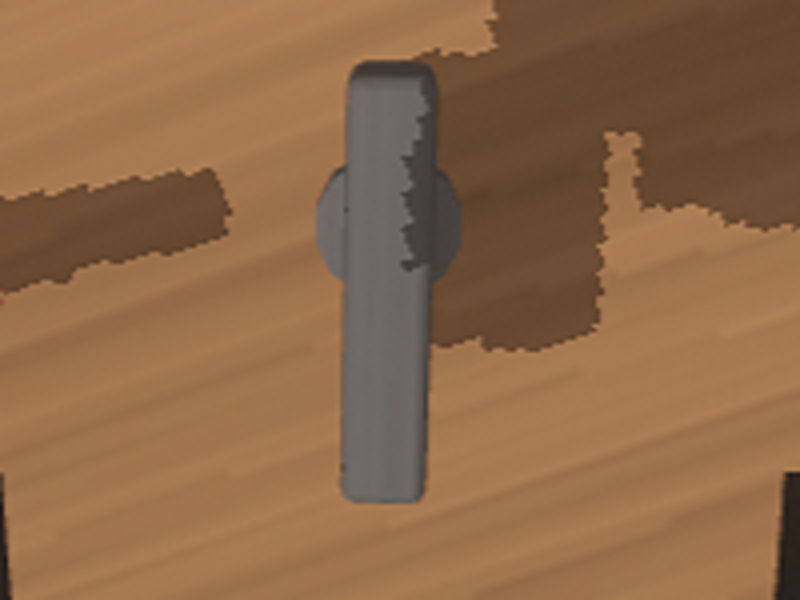

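The ring crop shows the holes at (386,137) and (371,453). In the spanner crop the handle ends are at (391,72) and (384,500), with the pilot centred beneath the handle, so this is the matching spanner.

```bash
python3 - <<'E'
from h import *
import pickle;s1,s2=pickle.load(open("st.pkl","rb"))
h1=px2w(179+386/4,142+137/4,77,"wrist",s1);h2=px2w(179+371/4,142+453/4,77,"wrist",s1)
b=[px2w(179+u/4,142+v/4,77,"wrist",s1) for u,v in((272,299),(488,299),(380,193),(380,405))]
d=h1-h2;print("ring",(h1+h2)/2,np.linalg.norm(d),"phi",np.arctan2(d[1],d[0]),"bore c",np.mean(b,0))
a=px2w(181+391/4,136+72/4,70,"wrist",s2);c=px2w(181+384/4,136+500/4,70,"wrist",s2)
d=a-c;ha=np.arctan2(d[1],d[0]);m=(a+c)/2;print("handle",m,np.linalg.norm(d),ha)
yaw=ha-np.pi/2
bot.line_to([m[0],m[1],100],ori=down(yaw))
bot.move_gripper(50)
bot.line_to([m[0],m[1],39],velocity=80)
s0=bot.read_state();print(s0["contact_force"])
bot.move_gripper(10,60)
s=bot.read_state();print(s["width"],s["finger_force"],s["tcp_pos"],s["contact_force"],R.from_quat(s["eef_rot"]).as_matrix().round(4))
bot.line_to([m[0],m[1],180],velocity=100)
s=bot.read_state();print(s["width"],s["finger_force"],s["tcp_pos"],s["contact_force"],s["moment"],s["t"])
im=bot.camera("wrist");cv2.imwrite("pics/held.png",im[...,::-1]);pickle.dump(s,open("held.pkl","wb"))
E
```

```text
ring [560.32100458 -21.37573452  77.        ] 53.58335058152395 phi -0.04936118616616703 bore c [560.26528554 -21.6545462   77.        ]
handle [ 647.35996484 -292.32907057   70.        ] 78.33396295059282 -0.37435999369604767
[ 0.33623754  0.09583876 -0.14802582]
15.530695342969956 59.984344840049744 [ 647.39413193 -292.31276103   39.1041365 ] [-0.22726932 -0.25474479  0.56329376] [[ 9.308e-01 -3.656e-01  1.000e-04]
 [-3.656e-01 -9.308e-01 -0.000e+00]
 [ 1.000e-04 -0.000e+00 -1.000e+00]]
15.621257792980474 59.98335421085358 [ 646.9517655  -292.20531873  179.025063  ] [-0.40536803 -0.60087305 -4.10751308] [-0.06700968  0.19344526  0.0688174 ] 8.4083
```

View pics/held.png

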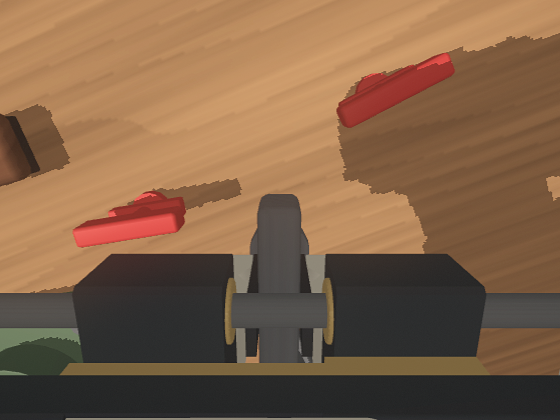

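```bash
python3 - <<'E'
from h import *
import pickle;s=pickle.load(open("held.pkl","rb"))
zt=s["tcp_pos"][2]+31
M=R.from_quat(s["eef_rot"]).as_matrix()
for uv in((279,195),(279,202)):
    p=px2w(*uv,zt,"wrist",s);print("far end in tool",M.T@(p-s["tcp_pos"]))
yaw=-0.0494-np.pi/2
C=np.array([560.3,-21.5])
bot.move_ptp([*C,160],down(yaw))
bot.line_to([*C,122],velocity=60)
bot.pause(.3);s=bot.read_state();f0=s["contact_force"];print(s["tcp_pos"],f0,s["t"])
z=122
while z>104:
    z-=1;bot.line_to([*C,z],velocity=30);s=bot.read_state();df=s["contact_force"]-f0
    print(z,s["tcp_pos"].round(2),df.round(1),s["moment"].round(2))
    if abs(df[2])>10 or np.hypot(*df[:2])>10:break
print(s["t"])
E
```

```text
far end in tool [ 43.6721657   -0.55983954 -31.0655902 ]
far end in tool [ 41.19767447  -0.55845115 -31.06187959]
[560.43678377 -21.39982825 122.3164573 ] [ 0.66337872  0.09330836 -2.32851282] 10.6417
121 [560.21 -21.53 120.94] [-0.8  0.  -1.4] [-0.12  0.16  0.  ]
120 [560.23 -21.51 119.89] [-0.2 -0.  -1.1] [-0.12  0.18  0.03]
119 [560.21 -21.5  118.88] [-0.6 -0.1 -1.5] [-0.04  0.19 -0.01]
118 [560.24 -21.51 117.91] [-1.  -0.3 -0.8] [-0.07  0.14 -0.03]
117 [560.22 -21.51 116.9 ] [-0.9  0.5 -0.8] [-0.06  0.19  0.06]
116 [560.24 -21.54 115.91] [-1.6 -0.1 -1.4] [-0.03  0.15  0.01]
115 [560.23 -21.53 114.91] [-1.4 -0.5 -0.4] [-0.08  0.21 -0.  ]
114 [560.25 -21.51 113.91] [ 0.4 -0.   0.1] [-0.04  0.13  0.02]
113 [560.24 -21.52 112.91] [-0.2  0.1 -1.2] [-0.09  0.14  0.01]
112 [560.22 -21.52 111.92] [-0.9 -0.4 -1. ] [-0.07  0.13  0.01]
111 [560.24 -21.51 110.91] [-0.3 -0.4 -1. ] [-0.05  0.15  0.05]
110 [560.24 -21.53 109.92] [-1.3  0.4 -0.6] [-0.1   0.13  0.01]
109 [560.24 -21.53 108.91] [-0.7 -0.2 -0.5] [-0.13  0.13  0.02]
108 [560.25 -21.51 107.91] [-1.9  0.3 -0.3] [-0.1   0.19 -0.02]
107 [560.25 -21.52 106.93] [-0.8  0.4 -0.6] [-0.09  0.13 -0.03]
106 [560.23 -21.52 105.93] [-0.6 -0.2 -0.6] [-0.05  0.14  0.  ]
105 [560.42 -21.49 105.06] [-0.3 -0.2 -1.2] [-0.08  0.03 -0.02]
104 [560.54 -21.54 104.97] [-3.6  0.7  7.6] [0.19 1.17 0.06]
15.1417
```

The pins dropped fully in at TCP z 105 without a search. Next I'll turn the ring clockwise while watching the moment.

```bash
cat > turn.py <<'E'
from h import *
import sys
yaw,N=float(sys.argv[1]),int(sys.argv[2]); C=np.array([float(sys.argv[3]),float(sys.argv[4])])
s=bot.read_state()
for i in range(N):
    yaw-=0.05
    bot.move_ptp([*C,105.2],down(yaw)); bot.pause(.05)
    s=bot.read_state();f=s["contact_force"]
    M=R.from_quat(s["eef_rot"]).as_matrix();ya=np.arctan2(M[1,1],M[0,1])
    print(round(yaw,3),round(ya,3),s["tcp_pos"].round(1),f.round(1),s["moment"].round(2),round(s["t"],2))
    if abs(s["moment"][2])>1.0 or np.hypot(*f[:2])>20: break
    C=C+np.clip(0.03*(f[:2]),-.2,.2)
E
python3 - <<'E'
from h import *
bot.line_to([560.3,-21.5,105.2],velocity=20);bot.pause(.4);s=bot.read_state();print(s["tcp_pos"],s["contact_force"],s["t"])
E
python3 turn.py -1.6202 12 560.3 -21.5
```

```text
[560.26722179 -21.50420298 105.08169061] [ 0.25660198 -0.44345013 -3.77130721] 15.7917
-1.67 -1.669 [560.2 -21.8 105.1] [ 0.3 -3.2 -3.3] [-1.37 -0.08  0.13] 16.09
-1.72 -1.718 [560.2 -21.8 105.1] [ 1.  -3.6 -5.5] [-1.57 -0.1   0.17] 16.39
-1.77 -1.768 [560.2 -21.8 105.1] [ 1.  -3.9 -3.4] [-1.65 -0.04  0.16] 16.69
-1.82 -1.818 [560.3 -21.8 105.1] [-0.1 -3.8 -4.5] [-1.48  0.07  0.14] 16.99
-1.87 -1.868 [560.3 -21.9 105.1] [-0.4 -3.4 -5.2] [-1.2   0.15  0.17] 17.29
-1.92 -1.918 [560.3 -21.9 105.2] [-1.2 -2.1 -4.2] [-0.85  0.2   0.17] 17.59
-1.97 -1.968 [560.3 -22.  105.2] [ 0.5 -1.  -5. ] [-0.6   0.19  0.12] 17.89
-2.02 -2.018 [560.4 -22.  105.2] [ 0.5 -0.8 -4.5] [-0.4   0.12  0.13] 18.19
-2.07 -2.068 [560.4 -22.  105.2] [ 0.   0.8 -4.5] [-0.24  0.17  0.16] 18.49
-2.12 -2.118 [560.5 -22.1 105.3] [-0.4  0.3 -5.3] [-0.16  0.08  0.1 ] 18.79
-2.17 -2.168 [560.5 -22.1 105.3] [ 0.5  0.1 -5.6] [-0.18 -0.05  0.18] 19.09
-2.22 -2.218 [560.5 -22.1 105.2] [ 0.  0. -5.] [-0.11 -0.06  0.12] 19.39
```

```bash
python3 turn.py -2.2202 14 560.5 -22.1; python3 -c "
from h import *
im=bot.camera('wrist');cv2.imwrite('pics/turn.png',im[150:,60:500,::-1])"
```

```text
-2.27 -2.268 [560.5 -22.1 105.2] [ 0.8  0.6 -4.2] [-0.03  0.07  0.13] 19.69
-2.32 -2.318 [560.5 -22.1 105.2] [ 0.  -0.6 -3.5] [-0.06  0.15  0.19] 19.99
-2.37 -2.368 [560.5 -22.1 105.2] [ 0.8  0.8 -4.1] [-0.08  0.08  0.11] 20.29
-2.42 -2.418 [560.6 -22.1 105.2] [-0.6 -0.  -4.5] [-0.06  0.12  0.21] 20.59
-2.47 -2.468 [560.6 -22.1 105.2] [-0.4 -0.2 -4.2] [-0.1   0.11  0.16] 20.89
-2.52 -2.518 [560.5 -22.1 105.2] [-0.5 -0.4 -4. ] [-0.1   0.01  0.18] 21.19
-2.57 -2.568 [560.6 -22.1 105.2] [ 0.2 -0.3 -4.3] [-0.12 -0.01  0.26] 21.49
-2.62 -2.617 [560.6 -22.1 105.2] [ 0.5 -0.6 -4.8] [-0.41 -0.15  1.31] 21.79
```

View pics/turn.png

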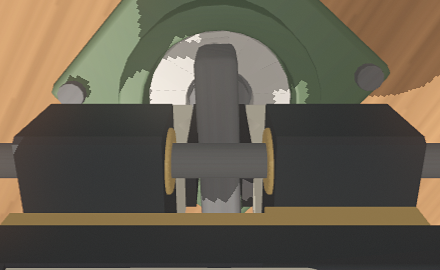

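The moment jumped to 1.31 N m at about 1.0 rad of turn, which is the stop. I'll press once more, back off slightly, lift out and put the spanner back on its old free spot.

```bash
python3 - <<'E'
from h import *
P=np.array([560.6,-22.1])
bot.move_ptp([*P,105.2],down(-2.65));bot.pause(.3);s=bot.read_state();print(s["moment"].round(2),s["contact_force"].round(1),s["tcp_pos"].round(1))
bot.move_ptp([*P,105.2],down(-2.62));bot.pause(.1);s=bot.read_state();print(s["moment"].round(2))
bot.line_to([*P,125],velocity=40);bot.line_to([*P,185],velocity=100)
s=bot.read_state();print(s["contact_force"].round(1),s["width"])
bot.move_ptp([647,-292,180],down(-1.945))
bot.line_to([647,-292,50],velocity=100)
bot.pause(.3);f0=bot.read_state()["contact_force"];z=44
bot.line_to([647,-292,z],velocity=30)
while z>36:
    z-=.5;bot.line_to([647,-292,z],velocity=20);s=bot.read_state();df=s["contact_force"]-f0
    if df[2]>5:break
print(z,s["tcp_pos"],df,s["t"])
im=bot.camera("side");cv2.imwrite("pics/place.png",cv2.resize(im[90:240,260:460],(800,600))[...,::-1])
E
```

```text
[0.05 0.51 1.52] [-1.1 -0.  -2.3] [560.5 -22.1 105.2]
[0.17 0.56 1.17]
[ 0.2  0.5 -3.9] 15.914116927511213
38.5 [ 647.19738552 -292.10877922   39.12705832] [-1.82379551  1.92870406  6.09793558] 30.075
```

View pics/place.png

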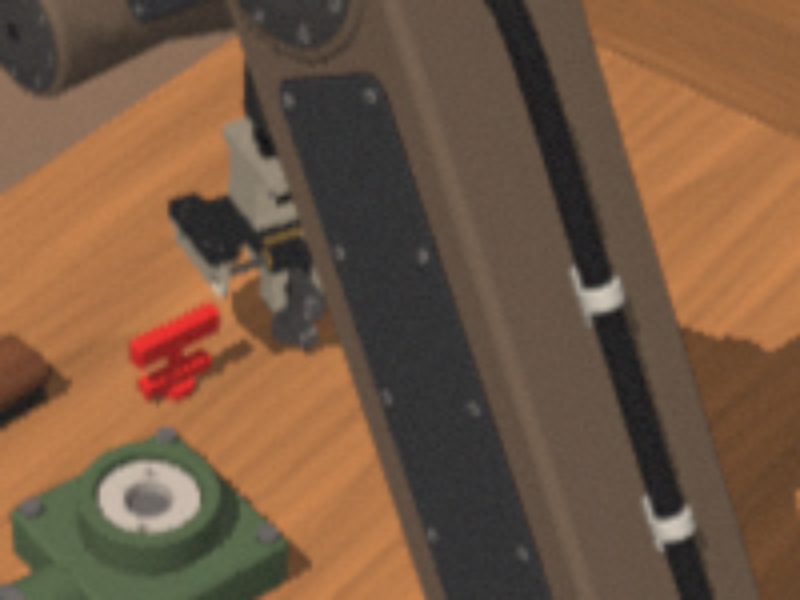

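The spanner stands at the same TCP height as at the start (39.1), and the ring's holes have turned. I'll release, retreat and take a last look.

```bash
python3 - <<'E'
from h import *
bot.move_gripper(24);bot.move_gripper(45)
bot.line_to([647,-292,120],velocity=60);bot.line_to([647,-292,190],velocity=120)
a=bot.camera("wrist")
bot.move_ptp([557,-22,160],down(-1.57));b=bot.camera("wrist")
cv2.imwrite("pics/end.png",np.hstack([cv2.resize(x,(400,300)) for x in(a,b)])[...,::-1]);s=bot.read_state();print(s["t"],s["contact_force"])
E
```

```text
34.6167 [-0.3453818  -0.07182077  0.41750603]
```

View pics/end.png

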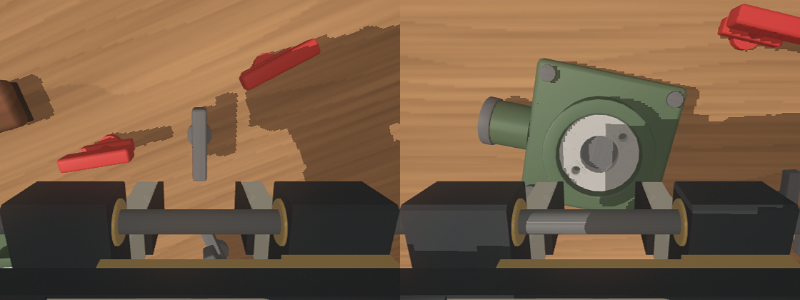

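The spanner stands upright at (199,143) in the left image. The ring's holes, now at (622,136) and (576,170) in the right image, have turned about 1 rad clockwise.

```bash
python3 -c "
from plant import bot
print(bot.close_job())"
```

```text
the job is handed in; nothing more can be done
None
```

I turned the ring about 1 rad clockwise with the matching spanner until it came up solid, stood the spanner upright on the bench clear of the head, and handed the job in at about 35 s; no verdict was returned.

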